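Shut, pin and hold the clamshell lens-tube fixture

TASK

Swing the open lid of the clamshell fixture down over the lens tube, then take the quick-release pin with the tall round knob from the rack and push it down through the lid's hole into the hole of the base below, until its shoulder presses on the lid. The lid springs slightly ajar on its gasket, so finish while still holding the pin by its knob and pressing it down so that the two halves stay fully shut: do not let go. Leave the other two pins in the rack and the loose things about the table where they are.

Things in the scene. Friction and masses are not known exactly. Their poses are not given: they have to be found in the camera images.
- fixture: aluminium base half, fixed to the table (place, yaw vary): 110 mm along x, 110 along y, 30 high; ears to 150 mm along x, 8 high. A black lens tube, 25 mm across, 150 long, lies along x at y = -3 mm, axis 25 mm up. Origin: centre of the underside, z up. The hinge line runs along x at y = +55 mm, z = 30 mm; the shut lid reaches from it to y = -55 mm
- lid (a joint): hinge angle of the lid above its gasket (rad): 0 = down on the gasket; grows as it opens (to 1.55), free edge rising. 0.2 kg; the stiff hinge (friction 0.15 N m) stays where it is left. The lid's whole angle from fully shut is this plus gasket
- gasket (a joint): squeeze of the springy gasket (flat black foam pads on the base, clear of the hole), about the same hinge line (rad): 0.06 = relaxed, the lid then rests ajar, its hole 5.5 mm high; 0 = squeezed flat, the halves fully shut. It begins to yield at about 2 N down at the lid's hole and needs about 9 N to be held at 0; it springs back when let go
- lid_hole (a point): centre of the upper mouth of the lid's round through hole (13.5 mm across, 16 deep), on the lid's outer face, 92 mm from the hinge line, midway along x; moves with the lid; z points out along the hole. The lid is 110 mm along x, 110 mm hinge to free edge, 16 mm thick; its outer face (46 mm up when shut) faces the fixture's +y side when it stands open
- fixture_hole (a point): centre of the mouth of the base's round vertical hole (12.5 mm across, 30 mm deep, right through), in the top of the base 30 mm above the table, at fixture x = 0, y = -37 mm. The lid's hole lies straight above it when the lid is shut
- rack: grey block with three pins standing in it, 50 mm along its x, 170 mm along its y, 46 mm high, fixed to the table (place and yaw differ). Three 13 mm holes in a row along its y, at y = -60, 0 and +60 mm, one pin in each, in any order. Origin: centre of its underside
- pin: the pin to use: steel, about 90 g; shaft 10 mm across, 42 long, tapered tip, then a flange 26 mm across, 5 thick, then a plain round knob 22 mm across, 37 high; 84 mm overall. It stands upright in the rack, flange on the rack's top. Origin: centre of the shaft's tip; z along the pin, up to the knob. A good grip is at z = 70 mm, from above, any yaw
- pin_shoulder (a point): centre of the underside of the pin's flange, 42 mm from the tip: it lies on the lid when the pin is fully in
- tbar_pin: another quick-release pin standing in the rack, same steel shaft, but with a T-bar head (44 x 11 x 11 mm bar, 71 mm overall). Leave it. Origin: centre of the shaft's tip
- disc_pin: another pin standing in the rack, same shaft, with a low flat disc head (36 mm across, 10 mm high, 52 mm overall). Leave it. Origin: centre of the shaft's tip
- jar: glass jar, 44 mm across, 55 mm high, a bystander. Origin: centre of its underside
- post: short dark steel optical post, 32 mm foot, 25 mm shaft, 55 mm high, a bystander. Origin: centre of its underside
- screwdriver: yellow-handled screwdriver lying on the table, a bystander
- wrench: steel wrench lying on the table, a bystander
- lens_ring: black lens ring, 50 mm across, 36 mm bore, 12 mm high, a bystander. Origin: centre of its underside

How it is judged (in metres and radians):
On the way, in this order (a step that is already met when the one before it is completed fails the run):
1. the lid is swung down to its gasket (within 0.1 rad) while the pin is still out of the fixture (value of joint lid below 0.1 rad and horizontal distance between pin and fixture_hole above 0.03 m), for 0.2 s.
2. the pin's tip has gone through the lid and at least 5 mm into the base's hole (x of pin in the frame of fixture between -0.004 and 0.004 m and y of pin in the frame of fixture between -0.041 and -0.033 m and z of pin in the frame of fixture below 0.025 m and value of joint lid below 0.1 rad), for 0.1 s.
At the end, for the whole second after the job is handed in: Still held and pressed: pin tip within 4 mm (x and y) of the base hole's axis, shoulder at most 3 mm above the shut lid's top (46 mm), pin within 0.12 rad of square, lid_hole at most 1.5 mm above its shut height of 46 mm, fingers on pin over 3 N, pin on fixture over 3 N, pin at rest (x of pin in the frame of fixture between -0.004 and 0.004 m and y of pin in the frame of fixture between -0.041 and -0.033 m and z of pin_shoulder in the frame of fixture below 0.049 m and angle between the z axis of pin and the z axis of fixture, either way round below 0.12 rad and z of lid_hole in the frame of fixture below 0.0475 m and contact force between the fingers and pin above 3 N and contact force between pin and fixture above 3 N and linear speed of pin below 0.02 m/s); the arm keeps its last pose, push and grip.
It fails at once if one of the other two pins is moved more than 30 mm (distance of any of tbar_pin, disc_pin from where it was at the start of the episode above 0.03 m).
It fails at once if a loose bystander is moved more than 30 mm (distance of any of jar, post, screwdriver, wrench, lens_ring from where it was at the start of the episode above 0.03 m).
It also fails if it takes over 48 s, if anything falls off the work surface, if the arm or the gripper's body presses on something with over 40 N, if the wrist force passes 120 N, or if a joint passes its speed limit or range.

ROBOT

A 7-joint arm with a two-finger parallel gripper is mounted at the origin on the work surface. World frame = base frame: x ahead of the robot, y to its left, z up, the work surface at z = 0. Lengths are in m, angles in degrees, forces in N, time in s.
With the tool pointing down it reaches from about 0.425 to 0.8 m from the base axis. Payload 8.3 kg.
Tool frame: the origin (TCP) lies at the very end of the fingers, on their centre line; the grasp point (between the pads) lies 19 mm behind it; z points along the fingers, y is the line along which they close (so a half turn about z gives the same grasp; the last joint's range is limited). The gripper opens to 85 mm and grips with 20 to 120 N. Pads are 22 mm wide; open, the fingers measure 114 mm over their backs; the gripper's body (76 mm by 85 mm) begins 54 mm behind the grasp point. The pads swing forward as they close: fully open they stand 13 mm farther back than shut.
Start: joints at [-71.442, 21.967, 0.94, 78.501, -0.361, 79.538, -2.664], TCP at [0.236, 0.579, 0.231] pointing down, gripper open.
Joint ranges: [-169.22, 169.22], [-14.56, 117.87], [-87.37, 89.26], [10.42, 133.3], [-82.24, 262.24], [0.94, 117.77], [-172.7, 172.7]. Speed limits (degrees/s): [136.94, 136.94, 172.46, 172.46, 180, 180, 180].

INTERFACE

Orientations are given as [roll, pitch, yaw] about the fixed x, y, z axes, in that order (R = Rz(yaw) Ry(pitch) Rx(roll)).
In Python, from workcell import r, read_camera gives the robot as it stands.
- The arm moves only by the tool servo_tool, never from a script. Its argument "rows" is a list of rows, each a list of 7 numbers: the shift along the tool's x, y, z in a scale on which 1.0 is 1000 mm, then the turn, a rotation vector about the tool's x, y, z in parts of the range, where 1.0 means 180 degrees, then the finger opening in cm, from 0 to 8.54. A call has 1 to 20 rows; each row is the pose to reach, as a shift and turn from the pose commanded when the call began, along the tool's axes at that moment; what a row does not reach only later rows make up. A row lasts 1/10 s, in which the tool goes at most 50 mm and 8.59 degrees, less where a joint would pass 70% of its speed; a pose out of reach is approached as far as the arm can. Shift and turn numbers lie between -1 and 1, and a call with a number outside is refused. A call with a gripper value outside its range is refused whole. The fingers move at their own pace and stop on an object; "newtons" is the grip in N (left out, the last holds). Time passes only in rows, so rows that repeat a pose let the fingers close. It gives the time, the measured TCP pose, the force, the opening and the grip force at its end, in the units of the state.
- r.observe(): the state, without advancing time (a new reading comes with each control period).
- read_camera(name): name is "scene" or "side" or "wrist"; returns a dict with "frame" (400x640x3 uint8, red, green, blue), "fx", "fy", "cx", "cy" (pixels), "k1" (the pictures are not rectified: a ray, as slopes to the right and down, at radius r is drawn at 1 + k1 r^2 times it, then the intrinsics apply), "camera_from_world" (4x4, takes a point from world to camera coordinates); the wrist camera has in their place "T_tool_cam" (4x4, takes a point from camera to tool coordinates, whose origin is the TCP and whose axes are the flange's). Camera axes: x right, y down, z forward; pixel columns grow to the right and rows downward; lengths in m; the calibration is good to about 2 mm. A picture is of the moment at which its call begins: read the wrist's pose just before it. There is no depth.
- r.hand_in(): hands the job in; it is judged then, once.
The state is a dict: "clock": time; "qpos": joint angles; "qd": joint speeds; "effort": joint torques, N m; "tool_pos": TCP position; "ee_rot": TCP orientation; "wrist_force": force on the tool from outside, world axes, zero at the start; "ft_torque": the same for the moment, N m; "gripper_width": finger opening in m; "grasp_force": force on a finger pad.
Only numpy, scipy, OpenCV 4.12 (cv2) and the standard library are available. Lean on these libraries where they do the work, as an engineer would, in place of code of your own. Each camera call takes 0.05 s, during which the arm holds its last target. There are 200 camera calls.

## Working session

There is one attempt and no reset: what is moved stays moved. The work goes in short steps, Python scripts to look and compute and a tool call to move; the robot and the scene stay as the last step left them, time stands still between calls to the robot, and variables do not carry over. Pictures are saved under pics/ and viewed, at most 10 in all, crops included, and the job is handed in when it is done.

Besides the shell and the picture viewer there is one more tool, called after ">>>" by a JSON object that holds its "name" and its "arguments". servo_tool: Moves the arm, as the interface text tells. Its arguments: {"type":"object","properties":{"rows":{"type":"array"},"newtons":{"type":"number"}},"required":["rows"]}

```bash
mkdir -p pics; ls
cat > s.py <<'E'
from workcell import r, read_camera
import cv2, pickle
print(r.observe())
for n in("scene","side","wrist"):
    c=read_camera(n); pickle.dump(c,open(n+'0.pkl','wb')); cv2.imwrite(f"pics/{n}0.png",c["frame"][:,:,::-1])
    print(n,{k:v for k,v in c.items() if k!="frame"})
E
python3 s.py
```

```text
pics
{'clock': 0.0, 'qpos': array([-71.44295014,  22.01584693,   0.9376578 ,  78.56121016,
        -0.35992965,  79.53842102,  -2.662509  ]), 'qd': array([-0.04896834, -0.0823013 , -0.07818992, -0.0077367 ,  0.02571236,
        0.02897095,  0.06916843]), 'effort': array([ 8.15228145e-05, -6.27590561e+01,  8.44354145e-01, -3.71838605e+01,
        1.65176718e-02,  1.38488022e-02,  2.58812662e-05]), 'tool_pos': array([0.23553396, 0.57837589, 0.23027312]), 'ee_rot': array([-1.79887403e+02,  2.89605353e-03,  1.57845100e+02]), 'wrist_force': array([ 0.2640469 ,  0.36413091, -0.11945076]), 'ft_torque': array([-0.0562153 ,  0.03301786,  0.00052942]), 'grasp_force': 0.0, 'gripper_width': 0.08553676058769848}
scene {'fx': 406.38215436916033, 'fy': 406.38215436916033, 'cx': 320.14577090235724, 'cy': 201.909108927127, 'k1': -0.007570896291742521, 'camera_from_world': array([[-0.79249106,  0.60987968, -0.00216848,  0.48673599],
       [ 0.36385194,  0.46993772, -0.80422031, -0.13134706],
       [-0.48945857, -0.63812641, -0.59432735,  1.32246072],
       [ 0.        ,  0.        ,  0.        ,  1
[... 211 characters left out ...]
10379,  0.53545247],
       [-0.2120418 ,  0.72660961, -0.6535111 ,  0.19825822],
       [ 0.1844735 , -0.626935  , -0.75691613,  0.84197352],
       [ 0.        ,  0.        ,  0.        ,  1.        ]])}
wrist {'fx': 292.17466597284823, 'fy': 292.17466597284823, 'cx': 316.12292317969377, 'cy': 194.36488469090492, 'k1': -0.02088846404008749, 'T_tool_cam': array([[-1.07755126e-03, -9.59826078e-01, -2.80593546e-01,
         7.16505024e-02],
       [ 9.99999311e-01, -1.16516511e-03,  1.45425095e-04,
         1.27347481e-04],
       [-4.66520607e-04, -2.80593196e-01,  9.59826672e-01,
        -1.43395774e-01],
       [ 0.00000000e+00,  0.00000000e+00,  0.00000000e+00,
         1.00000000e+00]])}
```

View pics/scene0.png

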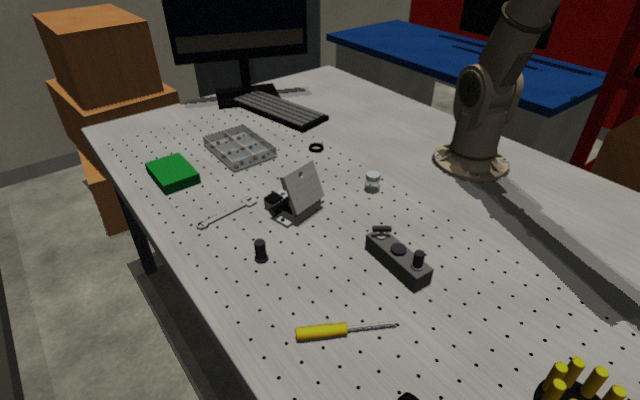

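View pics/side0.png

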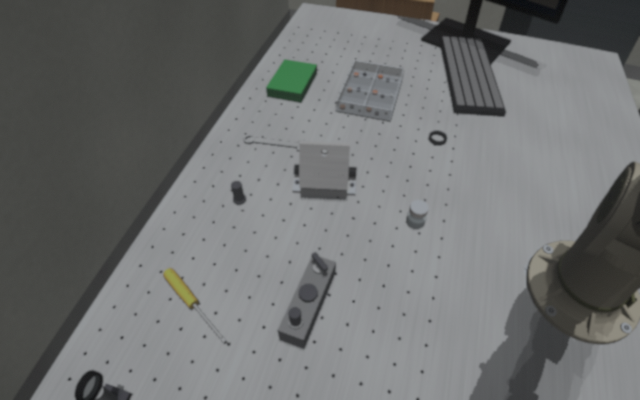

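The scene view shows the fixture at about (295,195), lid standing open, and the rack at (398,258) with the T-bar pin at (381,230), the disc pin at (398,250) and the tall knob at (419,258). The side view shows the fixture at (325,170) and the rack at (308,300), with the tall knob at (295,317).

```bash
cat > c.py <<'E'
import cv2, numpy as np
S=cv2.imread('pics/scene0.png');D=cv2.imread('pics/side0.png')
f=lambda im,x,y,w,h,k:cv2.resize(im[y:y+h,x:x+w],None,fx=k,fy=k,interpolation=cv2.INTER_CUBIC)
cv2.imwrite('pics/fix.png',np.hstack([f(S,255,155,80,80,5),f(D,285,130,80,80,5)]))
cv2.imwrite('pics/rack.png',np.hstack([f(S,360,220,80,100,5),f(D,270,247,80,100,5)]))
E
python3 c.py
```

```text
(no output)
```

View pics/fix.png

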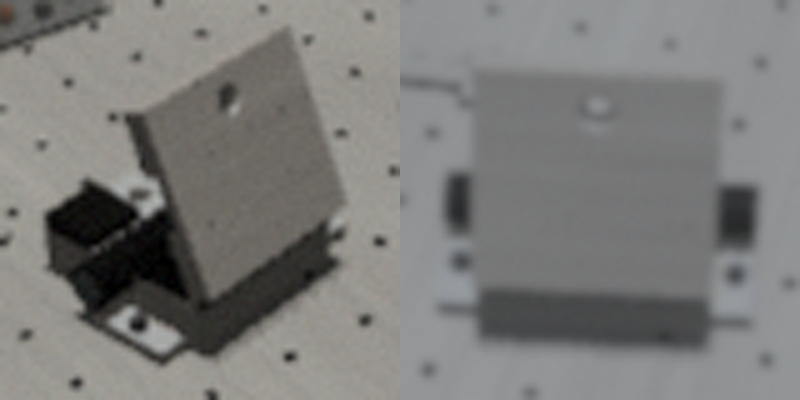

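View pics/rack.png

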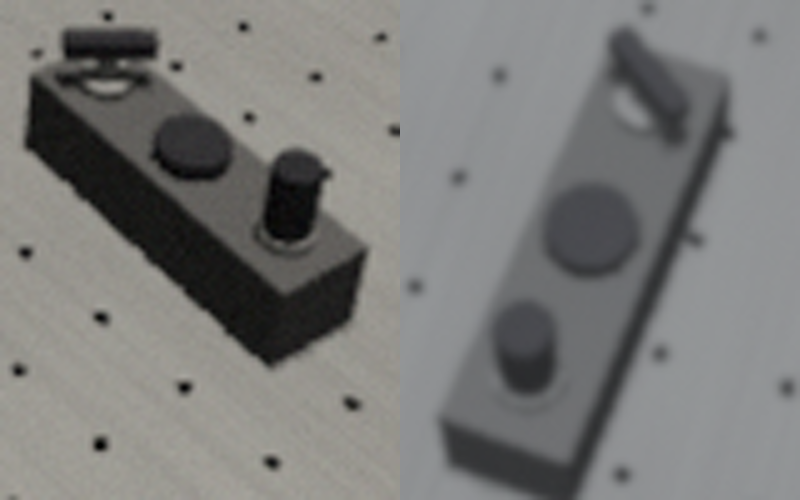

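```bash
cat > h.py <<'E'
import numpy as np, pickle
from scipy.optimize import least_squares
C={n:pickle.load(open(n+'0.pkl','rb')) for n in('scene','side')}
def proj(c,P):
    T=c['camera_from_world']; p=T[:3,:3]@np.array(P)+T[:3,3]; s=p[:2]/p[2]; s=s*(1+c['k1']*(s@s))
    return np.array([c['fx']*s[0]+c['cx'],c['fy']*s[1]+c['cy']])
def W(q,P):
    c,s=np.cos(q[2]),np.sin(q[2]); return [q[0]+c*P[0]-s*P[1],q[1]+s*P[0]+c*P[1],P[2]]
def lid(a,x,d,h): return [x,.055-d*np.cos(a)+h*np.sin(a),.03+d*np.sin(a)+h*np.cos(a)]
E
cat > fit.py <<'E'
from h import *
o={'scene':((255,155),(360,220)),'side':((285,130),(270,247))}
px=lambda n,k,p:np.array(o[n][k])+(np.array(p)-2)/5   
F=[('scene',(145,115),('l',.055,.11)),('scene',(290,28),('l',-.055,.11)),('scene',(345,203),('l',-.055,0)),('scene',(208,303),('l',.055,0)),('scene',(230,97),('l',0,.092)),
('scene',(212,355),(.055,.055,0)),('side',(75,72),('l',.055,.11)),('side',(322,80),('l',-.055,.11)),('side',(310,300),('l',-.055,0)),('side',(80,290),('l',.055,0)),('side',(197,105),('l',0,.092)),('side',(80,338),(.055,.055,0)),('side',(308,348),(-.055,.055,0))]
def res(q): return np.concatenate([proj(C[n],W(q,lid(q[3],P[1],P[2],.016) if P[0]=='l' else P))-px(n,0,p) for n,p,P in F])
best=min((least_squares(res,[.2,.9,y,1.4],loss='soft_l1') for y in np.arange(-3,3.2,.6)),key=lambda s:s.cost)
q=best.x; print('fixture',q,np.degrees(q[2:]),'\n',res(q).reshape(-1,2).round(1).tolist())
print('hole',W(q,[0,-.037,.03]))
R=[('scene',(35,75),(1,2,3)),]
h=.046
T=[('scene',(285,295),('a',h)),('scene',(368,248),('b',h)),('scene',(35,75),('c',h)),('scene',(270,365),('a',0)),('scene',(350,318),('b',0)),('scene',(25,147),('c',0)),
('side',(40,418),('b0',h)),('side',(175,468),('x',h))]
def pt(n,p,z,k=1):
    c=C[n]; u=((px(n,k,p))-[c['cx'],c['cy']])/c['fx']; v=u.copy()
    for _ in range(9): v=u/(1+c['k1']*(v@v))
    M=c['camera_from_world']; d=M[:3,:3].T@np.r_[v,1]; o_=-M[:3,:3].T@M[:3,3]
    return (o_+d*(z-o_[2])/d[2])[:2].round(4)
print('knob',pt('scene',(297,163),.088),pt('side',(124,325),.088))
print('disc',pt('scene',(193,145),.056),pt('side',(191,225),.056))
for p in((285,295),(368,248),(35,75)):print('sc rack',pt('scene',p,h))
for p in((40,418),(175,468),(328,75),(212,40)):print('sd rack',pt('side',p,h))
for p in((110,42),):print('tbar',pt('scene',p,.07),pt('side',(247,65),.07))
E
python3 fit.py
```

```text
fixture [ 0.59703269 -0.15141131  0.23866009  1.18919634] [13.67421607 68.13593116] 
 [[-0.6, -0.2], [-0.9, -0.7], [0.3, 1.6], [0.9, 1.3], [-0.5, 0.6], [-3.7, -0.5], [-0.4, 0.2], [0.8, 0.1], [1.1, 1.4], [-1.0, 1.8], [0.3, 2.1], [0.2, -2.5], [0.9, -2.9]]
hole [np.float64(0.6057795229203933), np.float64(-0.18736257136160842), 0.03]
knob [0.5362 0.2401] [0.5382 0.2401]
disc [0.5348 0.1838] [0.5337 0.1814]
sc rack [0.5626 0.2646]
sc rack [0.5138 0.2681]
sc rack [0.55   0.0974]
sd rack [0.5638 0.2641]
sd rack [0.5124 0.268 ]
sd rack [0.5036 0.0986]
sd rack [0.5523 0.0958]
tbar [0.5265 0.1209] [0.5311 0.1175]
```

The rows are not in the units I measure in: shifts go in shares of 1000 mm and turns go in shares of 180 degrees. I convert before sending: -52 cm / 100 = -0.52, -45.6 cm / 100 = -0.456, 54.1 degrees / 180 = 0.3006.

>>> {"name": "servo_tool", "arguments": {"rows": [[-0.0325,-0.0285,0,0,0,0.0189,4],[-0.065,-0.057,0,0,0,0.0378,2],[-0.0975,-0.0855,0,0,0,0.0561,0],[-0.13,-0.114,0,0,0,0.075,0],[-0.1625,-0.1425,0,0,0,0.0939,0],[-0.195,-0.171,0,0,0,0.1128,0],[-0.2275,-0.1995,0,0,0,0.1317,0],[-0.26,-0.228,0,0,0,0.15,0],[-0.2925,-0.2565,0,0,0,0.1689,0],[-0.325,-0.285,0,0,0,0.1878,0],[-0.3575,-0.3135,0,0,0,0.2067,0],[-0.39,-0.342,0,0,0,0.2256,0],[-0.4225,-0.3705,0,0,0,0.2444,0],[-0.455,-0.399,0,0,0,0.2628,0],[-0.4875,-0.4275,0,0,0,0.2817,0],[-0.52,-0.456,0,0,0,0.3006,0],[-0.52,-0.456,0,0,0,0.3006,0],[-0.52,-0.456,0,0,0,0.3006,0],[-0.52,-0.456,0,0,0,0.3006,0]], "newtons": 40}}

```text
clock: 2.05
tool_pos: [0.545, -0.0385, 0.2309]
ee_rot: [-180.0, -0.0, 103.8]
wrist_force: [-0.9, 0.6, -0.1]
gripper_width: 0.0002
grasp_force: 0.0
```

```bash
cat > w.py <<'E'
import sys,cv2,pickle
from workcell import r, read_camera
o=r.observe(); c=read_camera('wrist'); c['obs']=o; n=sys.argv[1]
pickle.dump(c,open(n+'.pkl','wb')); cv2.imwrite(f'pics/{n}.png',c['frame'][:,:,::-1])
print({k:o[k] for k in('clock','tool_pos','ee_rot','wrist_force','gripper_width','qpos','grasp_force')})
E
python3 w.py w1
```

```text
{'clock': 2.05, 'tool_pos': array([ 0.5450117 , -0.03846549,  0.23091699]), 'ee_rot': array([-1.79953649e+02, -4.04928076e-02,  1.03840541e+02]), 'wrist_force': array([-0.92530367,  0.6471035 , -0.10864687]), 'gripper_width': 0.00022851284556710337, 'qpos': array([-28.2735036 ,  13.45069667,  34.79354751,  92.35080109,
        -7.86164466,  76.71652957,  21.44240651]), 'grasp_force': 0.0}
```

View pics/w1.png

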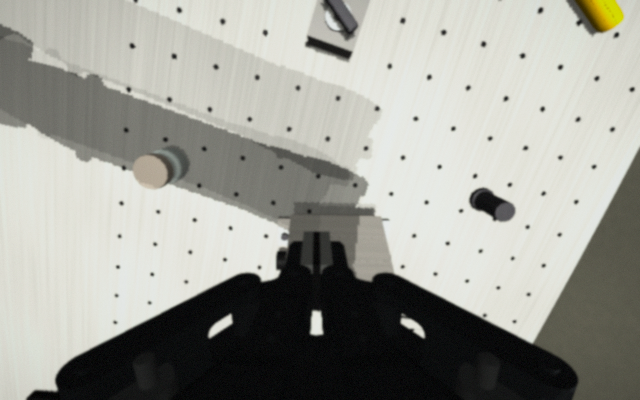

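The wrist view shows the shut fingers at (318,250), with the lid's outer face behind them at (290–395, 210–280). The jar is at (155,170), the post at (490,203), and the way down on the fixture's near side is clear. I'll compare this with my fixture estimate before I push.

```bash
cat >> h.py <<'E'
from scipy.spatial.transform import Rotation as Ro
def wcam(n):
    c=pickle.load(open(n+'.pkl','rb')); o=c['obs']; T=np.eye(4); T[:3,:3]=Ro.from_euler('xyz',o['ee_rot'],degrees=True).as_matrix(); T[:3,3]=o['tool_pos']
    c['camera_from_world']=np.linalg.inv(T@c['T_tool_cam']); return c
def ray(c,p,z):
    u=(np.array(p)-[c['cx'],c['cy']])/c['fx']; v=u.copy()
    for _ in range(9): v=u/(1+c['k1']*(v@v))
    M=c['camera_from_world']; d=M[:3,:3].T@np.r_[v,1]; o_=-M[:3,:3].T@M[:3,3]
    return (o_+d*(z-o_[2])/d[2])[:2].round(4)
E
python3 - <<'E'
from h import *
c=wcam('w1'); q=[.597,-.1514,.2387]; a=1.189
for P in([.055,.055,0],[-.055,.055,0],[.055,.055,.03],[-.055,.055,.03],lid(a,.055,0,.016),lid(a,-.055,0,.016),lid(a,.055,.11,.016),lid(a,0,.092,.016)): print(np.round(P,3),proj(c,W(q,P)).round(0))
E
```

```text
[0.055 0.055 0.   ] [374. 215.]
[-0.055  0.055  0.   ] [293. 215.]
[0.055 0.055 0.03 ] [379. 224.]
[-0.055  0.055  0.03 ] [292. 223.]
[0.055 0.07  0.036] [380. 214.]
[-0.055  0.07   0.036] [291. 214.]
[0.055 0.029 0.138] [400. 293.]
[0.    0.036 0.121] [340. 277.]
```

Scaled: 16.6 cm / 100 = 0.166, -11.5 cm / 100 = -0.115.

>>> {"name": "servo_tool", "arguments": {"rows": [[-0.01,0,0.04,0,0,0,0],[-0.02,0,0.08,0,0,0,0],[-0.03,0,0.115,0,0,0,0],[-0.045,0,0.115,0,0,0,0],[-0.06,0,0.115,0,0,0,0],[-0.068,0,0.115,0,0,0,0],[-0.075,0,0.1165,0,0,0,0],[-0.083,0,0.1185,0,0,0,0],[-0.09,0,0.1215,0,0,0,0],[-0.0965,0,0.125,0,0,0,0],[-0.103,0,0.129,0,0,0,0],[-0.109,0,0.133,0,0,0,0],[-0.115,0,0.1385,0,0,0,0],[-0.12,0,0.144,0,0,0,0],[-0.124,0,0.15,0,0,0,0],[-0.128,0,0.156,0,0,0,0],[-0.132,0,0.162,0,0,0,0],[-0.135,0,0.166,0,0,0,0],[-0.135,0,0.166,0,0,0,0]]}}

```text
clock: 4.0
tool_pos: [0.5769, -0.1711, 0.0645]
ee_rot: [-179.9, -0.0, 103.7]
wrist_force: [-0.3, -0.0, 0.7]
gripper_width: 0.0001
grasp_force: 0.0
```

Scaled: 1.6 cm / 100 = 0.016, 1.4 cm / 100 = 0.014.

>>> {"name": "servo_tool", "arguments": {"rows": [[-0.001,0,0.004,0,0,0,0],[-0.002,0,0.008,0,0,0,0],[-0.002,0,0.011,0,0,0,0],[-0.002,0,0.014,0,0,0,0],[-0.002,0,0.016,0,0,0,0],[-0.002,0,0.016,0,0,0,0]]}}

```text
clock: 4.6
tool_pos: [0.578, -0.173, 0.0495]
ee_rot: [180.0, 0.0, 103.7]
wrist_force: [-1.0, 0.1, 4.8]
gripper_width: 0.0002
grasp_force: 2.2
```

Scaled: -13 cm / 100 = -0.13, 2.4 cm / 100 = 0.024.

>>> {"name": "servo_tool", "arguments": {"rows": [[0,0,-0.03,0,0,0,0],[-0.01,0.004,-0.06,0,0,0,0],[-0.03,0.01,-0.09,0,0,0,0],[-0.045,0.018,-0.12,0,0,0,0],[-0.06,0.024,-0.13,0,0,0,0],[-0.06,0.024,-0.13,0,0,0,0],[-0.06,0.024,-0.13,0,0,0,0],[-0.06,0.024,-0.13,0,0,0,0]]}}

```text
clock: 5.4
tool_pos: [0.6146, -0.2239, 0.1777]
ee_rot: [-179.9, -0.1, 103.8]
wrist_force: [-0.4, 1.2, 0.1]
gripper_width: 0.0001
grasp_force: 0.0
```

```bash
python3 w.py w2
```

```text
{'clock': 5.4, 'tool_pos': array([ 0.61458539, -0.22391523,  0.17769181]), 'ee_rot': array([-1.79880025e+02, -1.15482593e-01,  1.03785995e+02]), 'wrist_force': array([-0.37981994,  1.23556259,  0.13846013]), 'gripper_width': 5.727034311551615e-05, 'qpos': array([ -6.47194299,  30.47871566,  35.52163772,  79.04246366,
       -17.68092589,  76.19254843,  43.31660433]), 'grasp_force': 0.0}
```

View pics/w2.png

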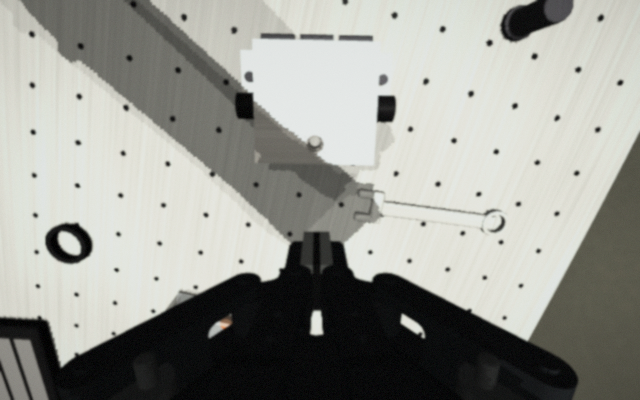

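The lid is down; its hole shows near (315,143), and the lid spans from (253,38) to (377,166). I'll enlarge this for precise points.

```bash
python3 -c "
import cv2,numpy as np
im=cv2.imread('pics/w2.png')[28:178,235:400]
a=cv2.resize(im,None,fx=4,fy=4,interpolation=cv2.INTER_CUBIC); h=cv2.resize(im[93:138,58:103],None,fx=3,fy=3,interpolation=cv2.INTER_CUBIC)
a=np.hstack([a,np.zeros((600,136,3),np.uint8)]);a[:135,660:795]=h
cv2.imwrite('pics/w2c.png',a)"
```

```text
(no output)
```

View pics/w2c.png

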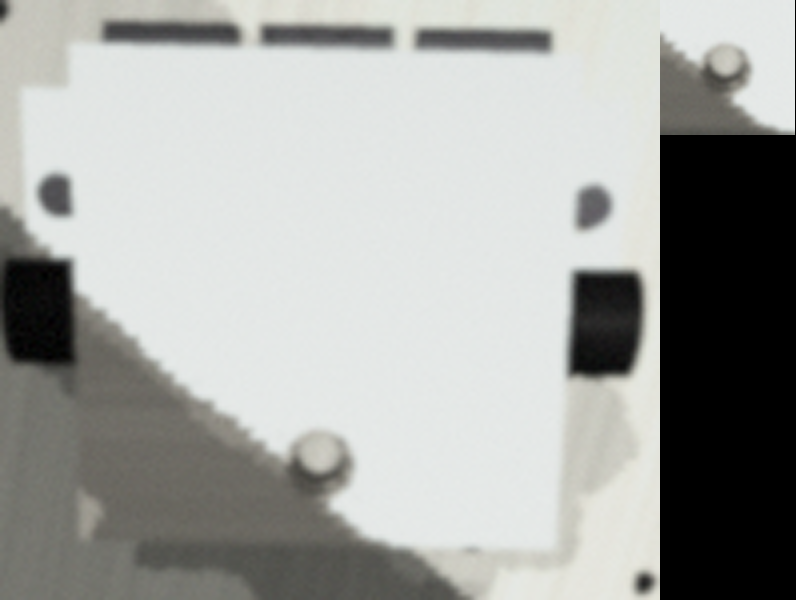

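Run:
```python
from h import *
c=wcam('w2'); f=lambda p:(235+p[0]/4-.375,28+p[1]/4-.375)
L=[((70,43),lid(.06,-.055,0,.016)),((577,52),lid(.06,.055,0,.016)),((78,543),lid(.06,-.055,.11,.016)),((555,550),lid(.06,.055,.11,.016)),((320,463),lid(.06,0,.092,.016))]
for p,P in L: print(ray(c,f(p),P[2]))
s=least_squares(lambda q:np.concatenate([proj(c,W(q,P))-f(p) for p,P in L]),[.597,-.151,.239]); q=s.x
print(q,np.degrees(q[2]),s.fun.reshape(-1,2).round(1).tolist()); print(W(q,[0,-.037,.03]),W(q,L[4][1]))
```

```text
[ 0.53   -0.1103]
[ 0.6358 -0.0864]
[ 0.5525 -0.2149]
[ 0.6607 -0.1902]
[ 0.6029 -0.1838]
[ 0.59504613 -0.15122602  0.2244023 ] 12.857304780504846 [[-0.9, -2.1], [1.1, -2.3], [0.7, 1.3], [-0.5, 1.3], [-0.5, 2.6]]
[np.float64(0.6032795089244309), np.float64(-0.1872983310814225), 0.03] [np.float64(0.603029175464099), np.float64(-0.18620156281694505), np.float64(0.051487897235072175)]
```

The lid hole is at about (0.603,-0.184) by the wrist camera. I'll view the pin's knob from the same relative pose so that any camera bias cancels.

Scaled: 42.7 cm / 100 = 0.427, -3.6 cm / 100 = -0.036.

>>> {"name": "servo_tool", "arguments": {"rows": [[0.03,0.003,-0.015,0,0,0,0],[0.07,0.006,-0.03,0,0,0,0],[0.11,0.009,-0.036,0,0,0,0],[0.15,0.013,-0.036,0,0,0,0],[0.19,0.016,-0.036,0,0,0,0],[0.23,0.02,-0.036,0,0,0,0],[0.27,0.023,-0.036,0,0,0,0],[0.31,0.027,-0.036,0,0,0,0],[0.35,0.03,-0.036,0,0,0,0],[0.39,0.034,-0.036,0,0,0,0],[0.427,0.037,-0.036,0,0,0,0],[0.427,0.037,-0.036,0,0,0,0],[0.427,0.037,-0.036,0,0,0,0],[0.427,0.037,-0.036,0,0,0,0],[0.427,0.037,-0.036,0,0,0,0]]}}

```text
clock: 6.95
tool_pos: [0.5501, 0.1966, 0.2152]
ee_rot: [-180.0, 0.0, 103.6]
wrist_force: [0.1, -1.3, -0.2]
gripper_width: -0.0003
grasp_force: 0.0
```

```bash
python3 w.py w3; python3 -c "
import cv2,numpy as np
im=cv2.imread('pics/w3.png');k=cv2.resize(im[100:190,270:360],None,fx=4,fy=4,interpolation=cv2.INTER_CUBIC)
a=np.zeros((400,760,3),np.uint8);a[:,:400]=im[:,160:560];a[:360,400:]=k
cv2.imwrite('pics/w3c.png',a)"
```

```text
{'clock': 6.95, 'tool_pos': array([0.55012033, 0.19664136, 0.21521859]), 'ee_rot': array([-1.79985269e+02,  2.08863485e-02,  1.03602299e+02]), 'wrist_force': array([ 0.09013029, -1.31337079, -0.23628314]), 'gripper_width': -0.00033348974396286524, 'qpos': array([-45.02896584,  18.49039211,  28.50757736,  87.76122536,
        -8.95265293,  76.0443262 ,  -1.99587126]), 'grasp_force': 0.0}
```

View pics/w3c.png

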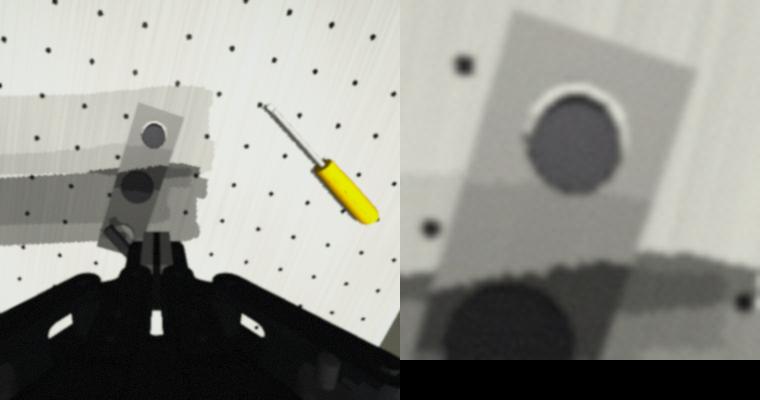

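The knob top is a disc centred at zoom (575,145), which is pixel (313.4,135.9). The T-bar is at about (278,238) and the disc at (298,185).

Run:
```python
from h import *
c=wcam('w3'); k=ray(c,(313.4,135.9),.088); print('knob',k, 'tcp',c['obs']['tool_pos'])
from workcell import r
o=r.observe(); print(o['tool_pos'],o['ee_rot'])
x=np.array([np.cos(np.radians(103.7)),np.sin(np.radians(103.7))]); y=np.array([x[1],-x[0]])
d=k-o['tool_pos'][:2]; print('tool shift',x@d,y@d, o['tool_pos'][2]-.055)
```

```text
knob [0.5362 0.2428] tcp [0.55012033 0.19664136 0.21521859]
[0.55018187 0.19679586 0.21529258] [-1.79995571e+02  1.50238662e-02  1.03609845e+02]
tool shift 0.04800672434189984 -0.002688535321076699 0.1602925779577267
```

Scaled: 9 cm / 100 = 0.09, 1.5 cm / 100 = 0.015.

>>> {"name": "servo_tool", "arguments": {"rows": [[0.015,0,0.02,0,0,0,6],[0.03,-0.001,0.045,0,0,0,6],[0.045,-0.002,0.07,0,0,0,6],[0.046,-0.003,0.09,0,0,0,6],[0.046,-0.003,0.09,0,0,0,6],[0.046,-0.003,0.09,0,0,0,6]]}}

```text
clock: 7.6
tool_pos: [0.5366, 0.2412, 0.1258]
ee_rot: [-180.0, 0.0, 103.7]
wrist_force: [1.2, 1.0, 1.2]
gripper_width: 0.0599
grasp_force: 0.0
```

Scaled: 6.8 cm / 100 = 0.068, 6.6 cm / 100 = 0.066.

>>> {"name": "servo_tool", "arguments": {"rows": [[0,0,0.02,0,0,0,6],[0,0,0.04,0,0,0,6],[0,0,0.055,0,0,0,6],[0,0,0.066,0,0,0,6],[0,0,0.068,0,0,0,6],[0,0,0.068,0,0,0,6],[0,0,0.068,0,0,0,1.5],[0,0,0.068,0,0,0,1.5],[0,0,0.068,0,0,0,1.5],[0,0,0.068,0,0,0,1.5],[0,0,0.068,0,0,0,1.5],[0,0,0.068,0,0,0,1.5],[0,0,0.068,0,0,0,1.5]], "newtons": 80}}

```text
clock: 8.9
tool_pos: [0.5366, 0.2425, 0.0582]
ee_rot: [179.9, -0.0, 103.7]
wrist_force: [-0.9, -1.1, 5.3]
gripper_width: 0.0199
grasp_force: 78.0
```

Scaled: -43.1 cm / 100 = -0.431, -41.5 cm / 100 = -0.415.

>>> {"name": "servo_tool", "arguments": {"rows": [[0,0,-0.02,0,0,0,1.5],[0,0,-0.045,0,0,0,1.5],[0,0,-0.07,0,0,0,1.5],[-0.01,0,-0.095,0,0,0,1.5],[-0.04,-0.003,-0.1,0,0,0,1.5],[-0.08,-0.007,-0.1,0,0,0,1.5],[-0.12,-0.01,-0.1,0,0,0,1.5],[-0.16,-0.013,-0.1,0,0,0,1.5],[-0.2,-0.017,-0.1,0,0,0,1.5],[-0.24,-0.02,-0.1,0,0,0,1.5],[-0.28,-0.024,-0.1,0,0,0,1.5],[-0.32,-0.027,-0.1,0,0,0,1.5],[-0.36,-0.03,-0.1,0,0,0,1.5],[-0.39,-0.033,-0.1,0,0,0,1.5],[-0.415,-0.035,-0.1,0,0,0,1.5],[-0.431,-0.036,-0.1,0,0,0,1.5],[-0.431,-0.036,-0.09,0,0,0,1.5],[-0.431,-0.036,-0.08,0,0,0,1.5],[-0.431,-0.036,-0.07,0,0,0,1.5],[-0.431,-0.036,-0.065,0,0,0,1.5]]}}

```text
clock: 10.9
tool_pos: [0.603, -0.1826, 0.1202]
ee_rot: [-179.9, -0.1, 103.9]
wrist_force: [0.1, 0.2, -0.4]
gripper_width: 0.0199
grasp_force: 79.0
```

```bash
cat > two.py <<'E'
from workcell import r, read_camera
import cv2, pickle, sys, numpy as np
o=r.observe(); print(o['clock'],o['tool_pos'],o['ee_rot'],o['wrist_force'],o['gripper_width'],o['grasp_force'])
t=[]
for n,(x,y,w,h,k) in dict(scene=(250,150,90,90,4),side=(280,120,90,90,4)).items():
    c=read_camera(n); t.append(cv2.resize(c["frame"][y:y+h,x:x+w,::-1],None,fx=k,fy=k,interpolation=cv2.INTER_CUBIC))
cv2.imwrite(f"pics/{sys.argv[1]}.png",np.hstack(t))
E
python3 two.py t1
```

```text
10.9 [ 0.6030039  -0.18257624  0.12024635] [-1.79882166e+02 -1.12052939e-01  1.03888635e+02] [ 0.10735701  0.21766207 -0.35453815] 0.019927129979978715 79.04740333557129
```

View pics/t1.png

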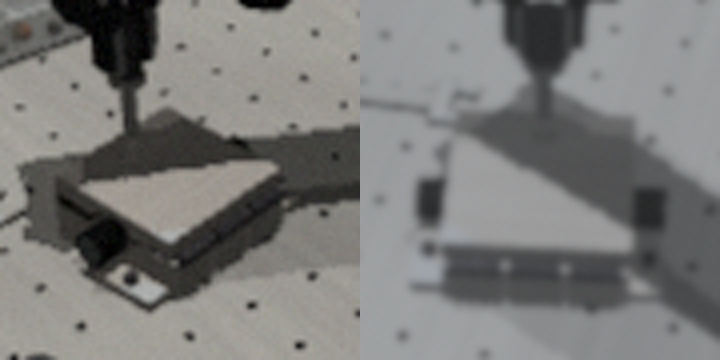

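Scaled: 0.8 cm / 100 = 0.008, 0.6 cm / 100 = 0.006.

>>> {"name": "servo_tool", "arguments": {"rows": [[0,0,0,0,0,0,1.5],[0,0,0,0,0,0,1.5],[0,0,0.006,0,0,0,1.5],[0,0,0.008,0,0,0,1.5],[0,0,0.008,0,0,0,1.5]]}}

```text
clock: 11.5
tool_pos: [0.6032, -0.1849, 0.1137]
ee_rot: [-179.9, -0.0, 103.7]
wrist_force: [0.0, 0.0, -1.0]
gripper_width: 0.02
grasp_force: 79.0
```

Scaled: 1.5 cm / 100 = 0.015, 1.2 cm / 100 = 0.012.

>>> {"name": "servo_tool", "arguments": {"rows": [[0,0,0.003,0,0,0,1.5],[0,0,0.006,0,0,0,1.5],[0,0,0.009,0,0,0,1.5],[0,0,0.012,0,0,0,1.5],[0,0,0.015,0,0,0,1.5],[0,0,0.015,0,0,0,1.5]]}}

```text
clock: 12.1
tool_pos: [0.6032, -0.1848, 0.0986]
ee_rot: [-179.9, -0.0, 103.7]
wrist_force: [-0.6, -0.3, -1.4]
gripper_width: 0.02
grasp_force: 79.0
```

Scaled: 2.4 cm / 100 = 0.024, 2 cm / 100 = 0.02.

>>> {"name": "servo_tool", "arguments": {"rows": [[0,0,0.004,0,0,0,1.5],[0,0,0.008,0,0,0,1.5],[0,0,0.012,0,0,0,1.5],[0,0,0.016,0,0,0,1.5],[0,0,0.02,0,0,0,1.5],[0,0,0.024,0,0,0,1.5],[0,0,0.024,0,0,0,1.5]]}}

```text
clock: 12.8
tool_pos: [0.6031, -0.1848, 0.0745]
ee_rot: [-179.9, -0.0, 103.7]
wrist_force: [-0.1, 0.0, -0.9]
gripper_width: 0.0199
grasp_force: 79.0
```

Scaled: 1.6 cm / 100 = 0.016, 1.1 cm / 100 = 0.011.

>>> {"name": "servo_tool", "arguments": {"rows": [[0,0,0.004,0,0,0,1.5],[0,0,0.008,0,0,0,1.5],[0,0,0.011,0,0,0,1.5],[0,0,0.013,0,0,0,1.5],[0,0,0.015,0,0,0,1.5],[0,0,0.016,0,0,0,1.5],[0,0,0.016,0,0,0,1.5],[0,0,0.016,0,0,0,1.5]], "newtons": 100}}

```text
clock: 13.6
tool_pos: [0.6037, -0.1856, 0.0599]
ee_rot: [180.0, 0.0, 103.7]
wrist_force: [-1.6, -0.9, 5.7]
gripper_width: 0.0195
grasp_force: 98.5
```

Scaled: 0.35 cm / 100 = 0.0035, 0.3 cm / 100 = 0.003.

>>> {"name": "servo_tool", "arguments": {"rows": [[0,0,0.001,0,0,0,1.5],[0,0,0.002,0,0,0,1.5],[0,0,0.003,0,0,0,1.5],[0,0,0.0035,0,0,0,1.5],[0,0,0.0035,0,0,0,1.5],[0,0,0.0035,0,0,0,1.5]]}}

```text
clock: 14.2
tool_pos: [0.6039, -0.1862, 0.0579]
ee_rot: [179.9, 0.1, 103.7]
wrist_force: [-6.1, -1.0, 16.5]
gripper_width: 0.0197
grasp_force: 100.0
```

Scaled: 0.15 cm / 100 = 0.0015, -0.1 cm / 100 = -0.001.

>>> {"name": "servo_tool", "arguments": {"rows": [[-0.0005,-0.001,0.0005,0,0,0,1.5],[-0.001,-0.001,0.0015,0,0,0,1.5],[-0.001,-0.001,0.0015,0,0,0,1.5],[-0.001,-0.001,0.0015,0,0,0,1.5],[-0.001,-0.001,0.0015,0,0,0,1.5],[-0.001,-0.001,0.0015,0,0,0,1.5]]}}

```text
clock: 14.8
tool_pos: [0.6039, -0.1863, 0.0575]
ee_rot: [179.8, 0.0, 103.7]
wrist_force: [-8.5, 2.8, 23.8]
gripper_width: 0.0193
grasp_force: 101.1
```

```bash
python3 two.py t2
```

```text
14.8 [ 0.60390532 -0.18631919  0.0575216 ] [1.79807886e+02 1.63973243e-02 1.03745320e+02] [-8.51116432  2.77407898 23.80973748] 0.019299780888847293 101.07508063316345
```

View pics/t2.png

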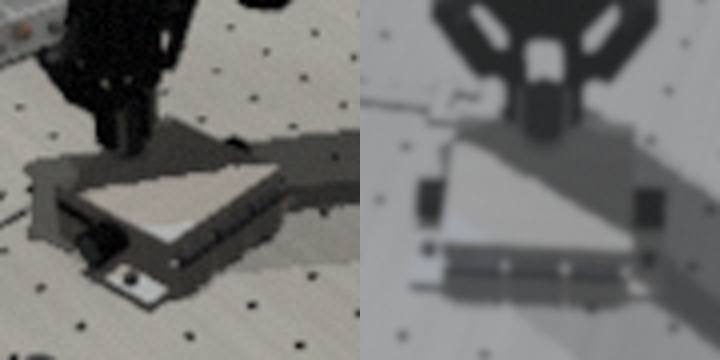

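The side and scene views show the pin seated with its flange on the lid, held by the closed fingers. The press of about 24 N is well above the 9 N the gasket needs.

```bash
python3 -c "
from workcell import r
print(r.hand_in())"
```

```text
the job is handed in; nothing more can be done
None
```

I closed the lid, pushed the tall-knob pin through it until its shoulder sat on the lid, and handed in at about 14.8 s while still gripping the pin and pressing with about 24 N; the hand-in returned no verdict.

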